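Raise the roll-top cover of the bench switch box and switch on the extractor

ROBOT

A 6-joint arm with a two-finger parallel gripper is mounted at the origin on the work surface. World frame = base frame: x ahead of the robot, y to its left, z up, the work surface at z = 0. Lengths are in m, angles in rad, forces in N, time in s.
With the tool pointing down it reaches from about 0.25 to 0.725 m from the base axis. Payload 4 kg.
Tool frame: the origin (TCP) lies between the finger pads; the fingertips stand 17 mm ahead of it and the grasp point (between the pads) lies 2 mm behind it; z points along the fingers, x is the direction in which the jaws open and shut, and the axes are right-handed (so a half turn about z gives the same grasp; the last joint's range is limited). The gripper opens to 85 mm and grips with 20 to 120 N. Pads are 22 mm wide; open, the fingers measure 114 mm over their backs; the gripper's body (76 mm by 85 mm) begins 54 mm behind the grasp point. The pads swing forward as they close: fully open they stand 13 mm farther back than shut.
Start: joints at [1.294, 0.241, 0.005, 1.335, 0, 1.571], TCP at [0.137, 0.481, 0.248] pointing down, gripper open.
Joint ranges: [-2.72, 2.72], [-1.05, 1.87], [-1.09, 1.28], [-1.99, 2.15], [-1.42, 1.44], [-3.14, 3.14]. Speed limits (rad/s): [2.79, 2.79, 3.14, 3.14, 3.14, 3.14].

INTERFACE

Orientations are given as a unit quaternion [x, y, z, w].
In Python, from workcell import telemetry, cams, workorder gives the robot as it stands. The module is installed in compiled form; this text tells all that it offers.
- The arm moves only by the tool apply_moves, never from a script. Its argument "moves" is a list that holds one entry, the list of rows, each a list of 4 numbers: the shift along the tool's x, y, z in mm, then the turn about the tool's z in degrees. A call has exactly 10 rows; each row shifts and turns the pose as measured when the row begins, along the tool's axes as they then stand; what a row does not reach is not made up. A row lasts 1/10 s, in which the tool goes at most 50 mm and 8.59 degrees, less where a joint would pass 70% of its speed; a pose out of reach is approached as far as the arm can. A call with a gripper value outside its range is refused whole. "hand" is the gripper's target within -1 to 1 (fully open at 1, half-way at 0, shut at -1), set as the call begins (left out, the last holds). The fingers move at their own pace and stop on an object; the grip force is fixed at half the most. Time passes only in rows, so rows that do not move let the fingers close, or fill a call up. It gives the time, the measured TCP pose, the force and the opening at its end, in the units of the state.
- telemetry.get_obs(): the state, without advancing time (a new reading comes with each control period).
- cams.camera(name): name is "scene" or "side" or "wrist"; returns a dict with "color" (480x640x3 uint8, red, green, blue), "fovy" (degrees; the focal length in pixels is half the picture's height over the tangent of half this angle, whatever the lens; pixels are square), "cx", "cy" (the principal point, pixels), "k1" (the pictures are not rectified: a ray, as slopes to the right and down, at radius r is drawn at 1 + k1 r^2 times it, then the intrinsics apply), "camera_from_world" (4x4, takes a point from world to camera coordinates). Camera axes: x right, y down, z forward; pixel columns grow to the right and rows downward; lengths in m; the calibration is good to about 2 mm. A picture is of the moment at which its call begins. There is no depth.
- workorder.job_done(): hands the job in, once; it reports no verdict.
The state is a dict: "clock": time; "joint_pos": joint angles; "joint_vel": joint speeds; "tau": joint torques, N m; "eef_pos": TCP position; "tool_rot": TCP orientation; "ft_force": force on the tool from outside, world axes, zero at the start; "ft_torque": the same for the moment, N m; "grip_width": finger opening in m.
Only numpy, scipy, OpenCV 4.12 (cv2) and the standard library are available. Lean on these libraries where they do the work, as an engineer would, in place of code of your own. Each camera call takes 0.05 s, during which the arm holds its last target. There are 200 camera calls.

TASK

Push the slatted roll-top cover of the grey switch box up along its curved tracks, right back until it stays open by itself. Then throw the lever inside all the way over from the red side to the green side to switch the extractor on, leaving the cover open. Do not disturb the hammer or the mug on the bench.

Things in the scene. Friction and masses are not known exactly. Their poses are not given: they have to be found in the camera images.
- switchbox: Grey metal box fixed to the bench, 334 deep, 300 wide, 258 mm high, with 12 mm round-topped side walls and a blue hood over its back half. Origin on the bench surface straight below the track axis. -x points out of its front, y across its width, z up. Below the closed cover the front is a fixed apron: outer face at x = -160 mm, top 150 mm high, free space in front of it.
- track_axis (a point): Middle of the level axis (along the box's y) of the curved tracks, 80 mm above the box's origin; axes as the box. The cover turns about it. Inside the box is a level deck 85 mm above the bench. With the cover open, the opening seen from above is 276 mm wide between the side walls and reaches from x = -154 to about x = 0 mm in the box's frame.
- shutter (a joint): Slatted cover, 10 aluminium slats (lowest orange), 0.4 to 0.75 kg, one piece, outer radius 169 mm about track_axis. Rad turned: 0 shut, grows as it goes up and over to the back, 1.25 open stop. No spring or catch: let go below about 0.45 it slides shut, above about 0.9 it slides on to the stop in 1 to 2 s and stays. Needs up to about 6 N at the lip.
- pull_lip (a point): Middle of the outer edge of the orange pull lip, a flat plate 220 wide, 6 thick, standing 33 mm straight out (radially) from the cover's lower edge. 202 mm from track_axis, at an angle of 0.426 rad + shutter above the front horizon; shut: 184 mm in front of the axis, 163 mm above the bench. Its underside is free for a finger to push it up and back.
- lever (a joint): Toggle lever on the deck in the box, under the cover until that is up. Rad: 0 leans 0.5 rad to the box's -y (red patch on the deck), 1.0 leans 0.5 rad to its +y (green patch). It stays where it is left and needs about 1 N at the ball. Both ends are rigid stops.
- lever_tip (a point): Centre of the lever's red ball, 26 mm in diameter, on a 10 mm steel rod, 80 mm from the pivot. The pivot is at (-85, 15, 107) mm in the box's frame; upright, the ball is at (-85, 15, 187) mm; it swings only along the box's y. Low black housing 50 x 70 x 25 mm below it.
- hammer: Hammer lying flat on the bench, about 260 mm long, handle along its -x, bystander: leave alone. Origin at its underside.
- mug: Blue mug, 80 mm in diameter, 95 mm high, bystander: leave alone. Origin at the middle of its underside.

How it is judged:
On the way, in this order (a step that is already met when the one before it is completed fails the run):
1. the cover is up at its open stop while the lever is still off (value of joint shutter above 1.1 rad and value of joint lever below 0.5 rad), for 0.2 s.
2. the lever is thrown over to the green side with the cover open (value of joint lever above 0.85 rad and value of joint shutter above 1.1 rad), for 0.2 s.
At the end, for the whole second after the job is handed in: The cover stands open by itself (shutter above 1.1 rad of 1.25) and the lever is over on the green side (lever above 0.85 rad of 1.0) (all of step 2); the robot touches nothing.
It fails at once if the hammer or the mug is moved by more than 30 mm (distance of any of hammer, mug from where it was at the start of the episode above 0.03 m).
It also fails if it takes over 56 s, if anything falls off the work surface, if the arm or the gripper's body presses on something with over 40 N, if the wrist force passes 120 N, or if a joint passes its speed limit or range.

## Working session

There is one attempt and no reset: what is moved stays moved. The work goes in short steps, Python scripts to look and compute and a tool call to move; the robot and the scene stay as the last step left them, time stands still between calls to the robot, and variables do not carry over. Pictures are saved under pics/ and viewed, about 8 in all and at most 12, crops included, and the job is handed in when it is done.

Besides the shell and the picture viewer there is one more tool, called after "Emit:" by a JSON object that holds its "method" and its "body". apply_moves: Moves the arm, as the interface text tells. Its arguments: {"type":"object","properties":{"moves":{"type":"array"},"hand":{"type":"number"}},"required":["moves"]}

```bash
mkdir -p pics
cat > h.py <<'E'
import numpy as np, cv2
from workcell import telemetry, cams, workorder
def cam(n):
    c=cams.camera(n); f=240/np.tan(np.radians(c['fovy'])/2); c['f']=f; return c
def save(c,p): cv2.imwrite(p,c['color'][:,:,::-1])
def proj(c,P):
    P=np.atleast_2d(P); T=np.array(c['camera_from_world']); q=P@T[:3,:3].T+T[:3,3]
    s=q[:,:2]/q[:,2:]; s=s*(1+c['k1']*(s**2).sum(1,keepdims=True)); return s*c['f']+[c['cx'],c['cy']]
def ray(c,uv):
    d=(np.array(uv,float)-[c['cx'],c['cy']])/c['f']; s=d.copy()
    for _ in range(30): s=d/(1+c['k1']*(s@s))
    T=np.array(c['camera_from_world']); R=T[:3,:3]; return -R.T@T[:3,3], R.T@np.r_[s,1]
def onz(c,uv,z):
    o,d=ray(c,uv); return o+d*(z-o[2])/d[2]
E
python3 - <<'E'
from h import *
for n in('scene','side'):
    c=cam(n); save(c,f'pics/{n}0.png'); print(n,c['f'],c['k1'],c['cx'],c['cy'],ray(c,(320,240)))
print(telemetry.get_obs())
E
```

```text
scene 533.4332268605745 -0.10071647853613569 315.23942978860316 244.06650985953945 (array([ 0.76304808, -0.06079094,  1.2219363 ]), array([-0.25475541,  0.20194027, -0.94575767]))
side 577.5809247613507 -0.0394919444076811 321.704282601759 241.00492889735034 (array([ 0.6336182 , -0.11959016,  1.179677  ]), array([-0.13459956,  0.28068471, -0.95032141]))
{'clock': 0.1, 'joint_pos': array([1.29401649e+00, 2.41331724e-01, 3.85248088e-03, 1.33520129e+00,
       3.84378833e-05, 1.57082032e+00]), 'joint_vel': array([-0.00106139, -0.00194391,  0.00242541, -0.00017155,  0.00013439,
        0.00063045]), 'tau': array([-1.07968142e-04, -3.73136938e+01,  2.53010792e+01,  1.08341224e-02,
        1.23118045e-05, -6.23320958e-06]), 'eef_pos': array([0.13647231, 0.48045631, 0.24750244]), 'tool_rot': array([ 7.97897693e-01,  6.02792157e-01, -7.63272172e-04,  5.52574827e-04]), 'ft_force': array([-0.09844413,  0.23059246, -0.17111666]), 'ft_torque': array([ 5.00065208e-05,  9.70703122e-03, -3.79498919e-02]), 'grip_width': 0.08524396226588922}
```

View pics/scene0.png

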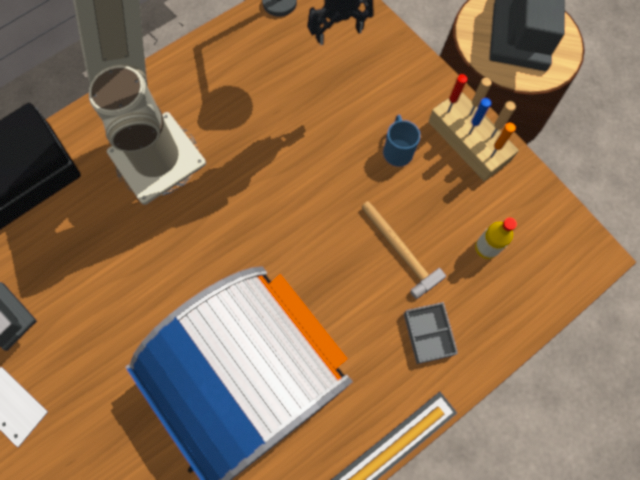

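View pics/side0.png

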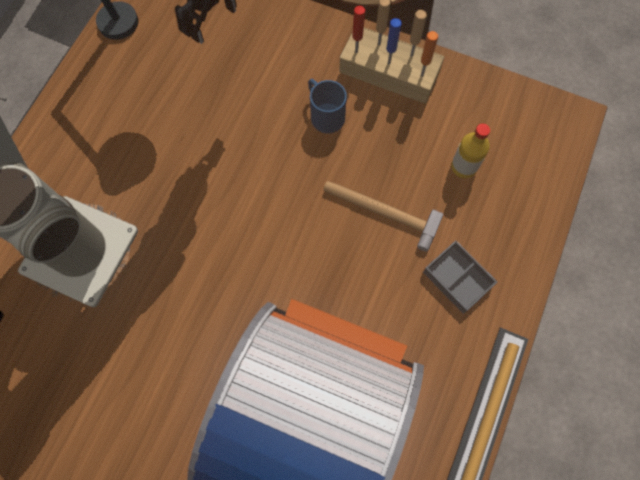

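The scene picture shows the lip's outer edge from about (283,276) to (347,360), the mug at (402,145) and the hammer from (367,205) to (430,285). In the side picture the lip's outer edge runs from (290,302) to (405,347), the mug is at (328,105) and the hammer runs from (327,188) to (432,230).

```bash
cat > fit.py <<'E'
from h import *
from scipy.optimize import least_squares
def w(p,B):
    B=np.atleast_2d(B); c,s=np.cos(p[2]),np.sin(p[2]); return np.c_[p[0]+c*B[:,0]-s*B[:,1],p[1]+s*B[:,0]+c*B[:,1],B[:,2]]
E
python3 - <<'E'
from fit import *
C={};Q={}
for n in('scene','side'):
    c=C[n]=cam(n); hsv=cv2.cvtColor(c['color'],cv2.COLOR_RGB2HSV)
    m=cv2.inRange(hsv,(4,215,140),(16,255,255))
    k,l,st,ce=cv2.connectedComponentsWithStats(m)
    i=1+np.argmax(st[1:,4]); print(n,st[i],ce[i])
    q=cv2.boxPoints(cv2.minAreaRect(np.argwhere(l==i)[:,::-1].astype(np.float32))); print(q.round(1).tolist()); Q[n]=q
    for uv,z in {'scene':[((402,145),.05),((367,205),.015),((430,285),.015)],'side':[((328,105),.05),((327,188),.015),((432,230),.015)]}[n]: print(onz(c,uv,z).round(3))
obs={'scene':[(283,276),(347,360)],'side':[(290,302),(405,347)]}
L=np.array([[-.184,-.11,.163],[-.184,.11,.163]])
for n in C: print([onz(C[n],u,.165).round(3) for u in obs[n]])
best=None
for o in(0,1):
  for y in range(0,6):
    r=least_squares(lambda p:np.r_[tuple((proj(C[n],w(p,L))-np.array(obs[n][::1-2*o])).ravel() for n in C)],[.4,-.3,y])
    if best is None or r.cost<best.cost: best=r
print(best.x,best.fun.round(1)); p=best.x; np.save('p.npy',p)
pts=np.array([[-.16,-.15,.15],[-.16,.15,.15],[-.16,-.15,0],[-.16,.15,0],[.174,-.15,.0],[.174,.15,0],[-.184,-.11,.163],[-.184,.11,.163],[-.154,.11,.15],[0,-.15,.258],[0,.15,.258],[-.154,-.11,.15]])
ims=[]
for n in C:
    im=C[n]['color'][:,:,::-1].copy()
    for u in proj(C[n],w(p,pts)): cv2.circle(im,tuple(int(v) for v in u.round()),3,(0,255,0),1)
    ims.append(im[200:480,100:500])
cv2.imwrite('pics/ov.png',np.hstack(ims))
E
```

```text
scene [ 259  274   89  105 2248] [306.22419929 322.4866548 ]
[[258.5, 277.1000061035156], [274.5, 264.70001220703125], [353.3999938964844, 366.0], [337.3999938964844, 378.5]]
[0.371 0.503 0.05 ]
[0.435 0.344 0.015]
[0.681 0.335 0.015]Traceback (most recent call last):
  File "<stdin>", line 7, in <module>
    return _wrapfunc(a, 'argmax', axis=axis, out=out, **kwds)
    return bound(*args, **kwds)
ValueError: attempt to get argmax of an empty sequence
```

Run:
```python
from fit import *
C={n:cam(n) for n in('scene','side')}
for n in C:
    for uv,z in {'scene':[((402,145),.05),((367,205),.015),((430,285),.015)],'side':[((328,105),.05),((327,188),.015),((432,230),.015)]}[n]: print(onz(C[n],uv,z).round(3))
obs={'scene':[(283,276),(347,360)],'side':[(290,302),(405,347)]}
L=np.array([[-.184,-.11,.163],[-.184,.11,.163]])
for n in C: print([onz(C[n],u,.165).round(3) for u in obs[n]])
best=None
for o in(0,1):
  for y in range(0,6):
    r=least_squares(lambda p:np.concatenate([(proj(C[n],w(p,L))-np.array(obs[n][::1-2*o])).ravel() for n in C]),[.4,-.3,y])
    if np.ptp(proj(C['scene'],w(r.x,L)))>0 and (best is None or r.cost<best.cost): best=r
    print(o,r.x.round(3),round(r.cost,1))
print(best.x,best.fun.round(1)); p=best.x; np.save('p.npy',p)
pts=np.array([[-.16,-.15,.15],[-.16,.15,.15],[-.16,-.15,0],[-.16,.15,0],[.174,-.15,.0],[.174,.15,0],[-.184,-.11,.163],[-.184,.11,.163],[-.154,.11,.15],[0,-.15,.258],[0,.15,.258],[-.154,-.11,.15]])
ims=[]
for n in C:
    im=C[n]['color'][:,:,::-1].copy()
    for u in proj(C[n],w(p,pts)): cv2.circle(im,tuple(int(v) for v in u.round()),3,(0,255,0),1)
    ims.append(im[200:480,100:500])
cv2.imwrite('pics/ov.png',np.hstack(ims))
```

```text
[0.371 0.503 0.05 ]
[0.435 0.344 0.015]
[0.681 0.335 0.015]
[0.363 0.512 0.05 ]
[0.435 0.34  0.015]
[0.679 0.34  0.015]
[array([0.495, 0.057, 0.165]), array([0.708, 0.057, 0.165])]
[array([0.487, 0.052, 0.165]), array([0.705, 0.059, 0.165])]
0 [ 0.601 -0.127 -1.553] 8.6
0 [ 0.601 -0.127 -1.553] 8.6
0 [ 0.601 -0.127  4.73 ] 8.6
0 [ 0.601 -0.127  4.73 ] 8.6
0 [ 0.601 -0.127  4.73 ] 8.6
0 [ 0.601 -0.127  4.73 ] 8.6
1 [0.595 0.24  1.589] 8.6
1 [0.595 0.24  1.589] 8.6
1 [0.595 0.24  1.589] 8.6
1 [0.595 0.24  1.589] 8.6
1 [0.595 0.24  1.589] 8.6
1 [0.595 0.24  7.872] 8.6
[0.5947004  0.2404571  1.58862115] [ 0.4 -0.3 -3.  -1.6  1.6  1.1  1.  -0.9]
```

View pics/ov.png

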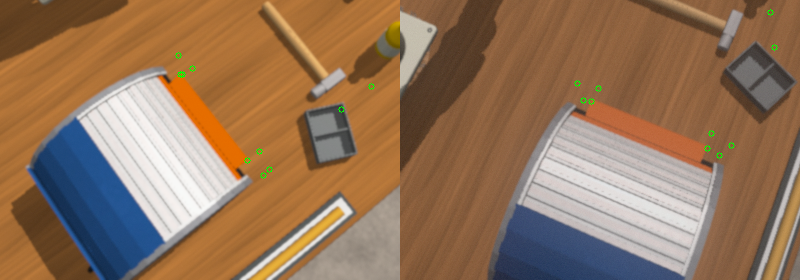

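Run:
```python
from fit import *
C={n:cam(n) for n in('scene','side')}
p=np.array([.601,-.127,-1.553]); np.save('p.npy',p)
pts=np.array([[-.16,-.15,.15],[-.16,.15,.15],[.174,-.15,.0],[.174,.15,0],[-.184,-.11,.163],[-.184,.11,.163],[-.154,.11,.15],[0,-.15,.258],[0,.15,.258],[-.154,-.11,.15]])
ims=[]
for n in C:
    im=C[n]['color'][:,:,::-1]
    x,y=(120,250) if n=='scene' else (190,280)
    im=cv2.resize(im[y:y+200,x:x+260],None,fx=3,fy=3,interpolation=cv2.INTER_CUBIC)
    im=cv2.resize(im,(520,400)) if 0 else im
    for u in proj(C[n],w(p,pts)): cv2.circle(im,tuple(int(v) for v in ((u-[x,y]+.5)*3)),3,(0,255,0),1)
    cv2.imwrite(f'pics/ov_{n}.png',im)
```

```text
(no output)
```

View pics/ov_scene.png

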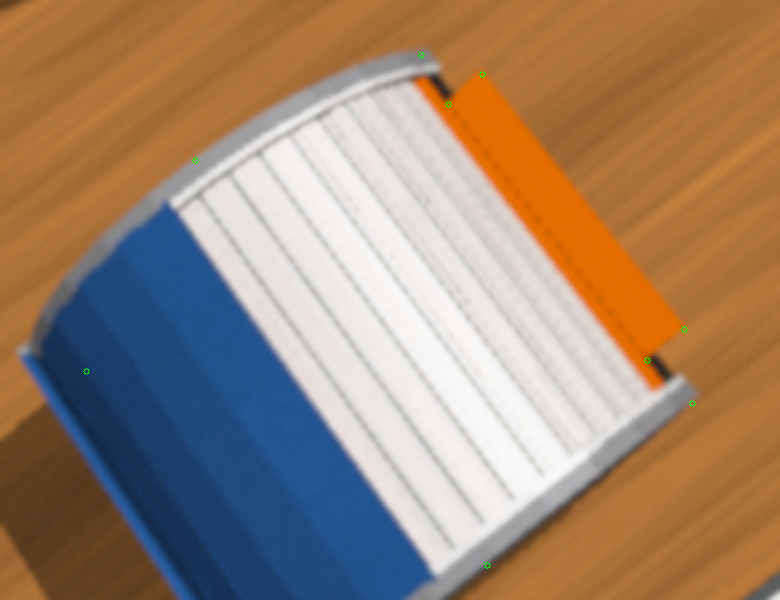

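View pics/ov_side.png

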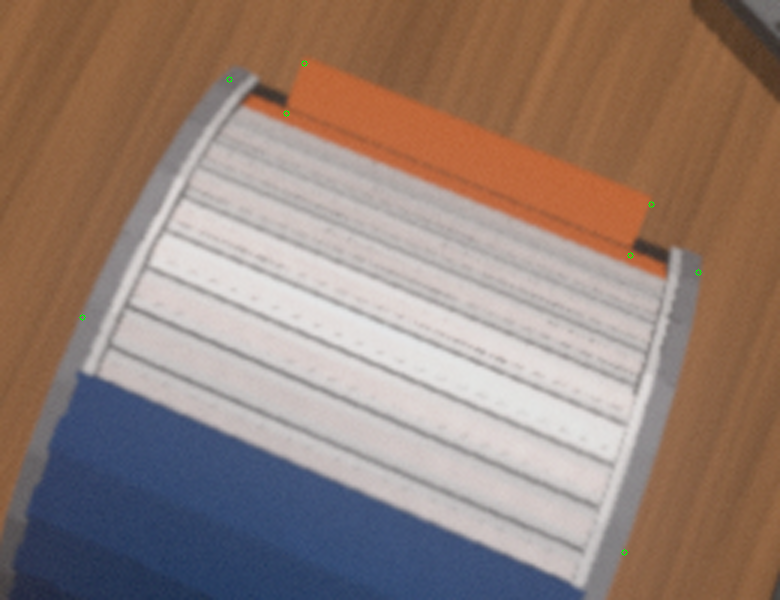

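Overlay circles sit within a few mm of the lip corners and wall tops in both views. So the box is at (0.601, −0.127) with its front facing world +y. The hammer lies at y≈0.34 and the mug at (0.37, 0.51). I'll turn the tool first so its axes line up with the world.

Emit:
{"method": "apply_moves", "body": {"moves": [[[0,0,0,7.3],[0,0,0,7.3],[0,0,0,7.3],[0,0,0,7.3],[0,0,0,7.3],[0,0,0,7.3],[0,0,0,7.3],[0,0,0,7.3],[0,0,0,7.3],[0,0,0,7.3]]], "hand": -1}}

```text
clock: 1.4
eef_pos: [0.1366, 0.4807, 0.2481]
tool_rot: [1.0, -0.016, -0.0, 0.0]
ft_force: [-0.3, 0.0, 0.7]
grip_width: -0.0001
```

Emit:
{"method": "apply_moves", "body": {"moves": [[[20,10,0,-0.3],[35,20,0,-0.3],[40,25,0,-0.3],[40,25,0,-0.3],[40,25,0,-0.3],[40,25,0,-0.3],[40,25,0,-0.3],[40,25,0,-0.3],[40,25,0,-0.3],[30,20,0,-0.1]]]}}

```text
clock: 2.4
eef_pos: [0.5106, 0.2496, 0.2483]
tool_rot: [1.0, 0.014, 0.001, -0.002]
ft_force: [0.3, 1.8, 0.2]
grip_width: 0.0
```

Emit:
{"method": "apply_moves", "body": {"moves": [[[20,20,0,0],[20,25,5,0],[20,20,10,0],[17,15,15,0],[10,10,15,0],[5,7,15,0],[2,5,15,0],[0,4,10,0],[0,0,8,0],[0,0,3,-0.7]]]}}

```text
clock: 3.4
eef_pos: [0.6158, 0.138, 0.1456]
tool_rot: [1.0, 0.017, 0.001, -0.003]
ft_force: [-0.9, -0.3, 1.1]
grip_width: 0.0
```

Run:
```python
from h import *
c=cam('scene'); cv2.imwrite('pics/a.png',cv2.resize(c['color'][200:440,200:520,::-1],None,fx=2,fy=2)); o=telemetry.get_obs(); print(o['eef_pos'],o['ft_force'],o['tool_rot'])
```

```text
[0.6157013  0.13806738 0.1454617 ] [ 0.36510981 -0.43716564 -0.52464938] [ 9.99846480e-01  1.73239001e-02  9.43217531e-04 -2.45139997e-03]
```

View pics/a.png

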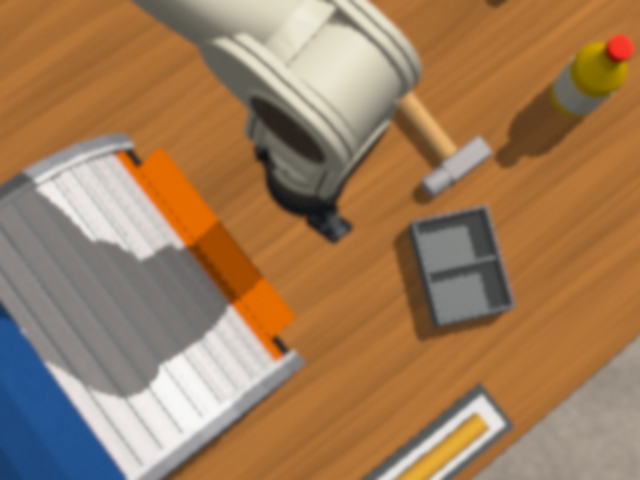

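Emit:
{"method": "apply_moves", "body": {"moves": [[[-1,12,3,0],[-1,15,3,0],[-1,15,3,0],[0,10,2,0],[0,6,0,0],[0,5,0,0],[0,4,0,0],[0,4,0,0],[0,4,0,0],[0,4,0,0]]]}}

```text
clock: 4.45
eef_pos: [0.6155, 0.0741, 0.1389]
tool_rot: [0.999, 0.025, 0.004, -0.025]
ft_force: [-1.9, 11.1, 0.8]
grip_width: -0.0001
```

Emit:
{"method": "apply_moves", "body": {"moves": [[[0,4,-6,0],[0,4,-7,0],[0,4,-8,0],[0,4,-8,0],[0,5,-8,0],[0,5,-8,0],[0,5,-8,0],[0,5,-8,0],[0,5,-8,0],[0,5,-8,0]]]}}

```text
clock: 5.45
eef_pos: [0.6161, 0.0251, 0.217]
tool_rot: [0.999, 0.027, 0.002, -0.03]
ft_force: [0.2, 2.2, -2.4]
grip_width: -0.0002
```

Run:
```python
from h import *
c=cam('side'); cv2.imwrite('pics/b.png',cv2.resize(c['color'][240:480,180:500,::-1],None,fx=2,fy=2)); o=telemetry.get_obs(); print(o['eef_pos'],o['ft_force'],o['tool_rot'])
```

```text
[0.61689082 0.02393828 0.21878482] [-0.2043785   0.09256912  1.06852305] [ 0.99920765  0.02659831  0.00304651 -0.0294503 ]
```

View pics/b.png

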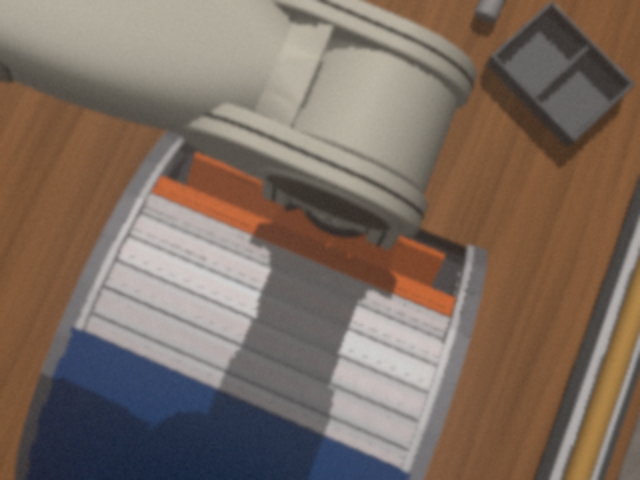

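The cover is following, at roughly 0.4 rad. I'll keep pushing along the arc.

Emit:
{"method": "apply_moves", "body": {"moves": [[[0,9,-9,0],[0,10,-8,0],[0,11,-7,0],[0,11,-6,0],[0,12,-5,0],[0,12,-4,0],[0,12,-4,0],[0,12,-3,0],[0,12,-2,0],[0,12,0,0]]]}}

```text
clock: 6.5
eef_pos: [0.6233, -0.1036, 0.2654]
tool_rot: [0.999, 0.026, 0.004, -0.027]
ft_force: [0.3, -0.3, -0.9]
grip_width: 0.0002
```

Run:
```python
from h import *
c=cam('side'); cv2.imwrite('pics/c.png',cv2.resize(c['color'][240:480,180:500,::-1],None,fx=2,fy=2)); o=telemetry.get_obs(); print(o['eef_pos'],o['ft_force'],o['tool_rot'])
```

```text
[ 0.62315352 -0.10571068  0.26477633] [-0.35932631 -0.33215689  0.12572854] [ 0.99933096  0.02470646  0.00410164 -0.02665329]
```

View pics/c.png

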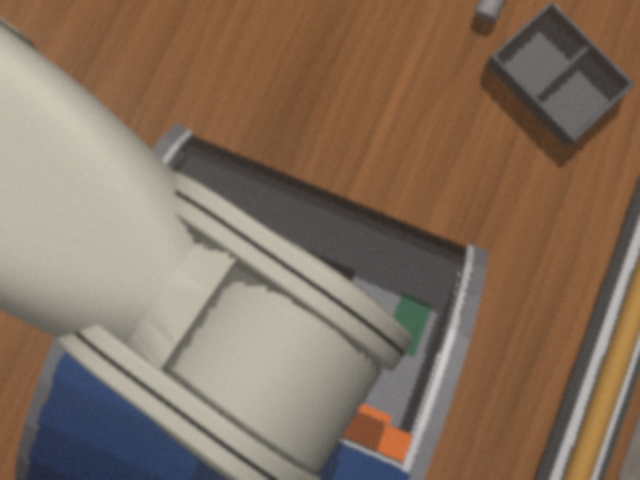

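The cover is up at its stop and the inside is exposed, with the green patch visible at about (410,325) in the crop. Next I'll move forward and then to the lever's red side, staying above the ball.

Emit:
{"method": "apply_moves", "body": {"moves": [[[0,-15,0,0],[-5,-18,0,0],[-12,-18,0,0],[-15,-15,0,0],[-18,-4,0,0],[-18,0,0,0],[-15,0,0,0],[-12,0,0,0],[-3,0,0,0],[0,0,0,0]]]}}

```text
clock: 7.55
eef_pos: [0.5125, -0.0225, 0.2659]
tool_rot: [0.999, 0.033, 0.002, -0.029]
ft_force: [-0.5, 0.5, 0.5]
grip_width: 0.0006
```

```bash
python3 - <<'E'
from h import *
for n in('side','scene','wrist'):
    c=cam(n); save(c,f'pics/d_{n}.png')
o=telemetry.get_obs(); print(o['eef_pos'],o['ft_force'],o['tool_rot'])
E
python3 -c "
import cv2,numpy as np
a=cv2.imread('pics/d_side.png')[240:480,180:500];b=cv2.imread('pics/d_scene.png')[240:480,100:420];w=cv2.resize(cv2.imread('pics/d_wrist.png'),(320,240))
cv2.imwrite('pics/d.png',np.vstack([np.hstack([a,b]),np.hstack([w,w*0])]))"
```

```text
[ 0.51352775 -0.02335825  0.26566514] [-0.23160069 -0.46085619 -0.03886953] [ 0.99906077  0.03208134  0.00172596 -0.02907564]
```

View pics/d.png

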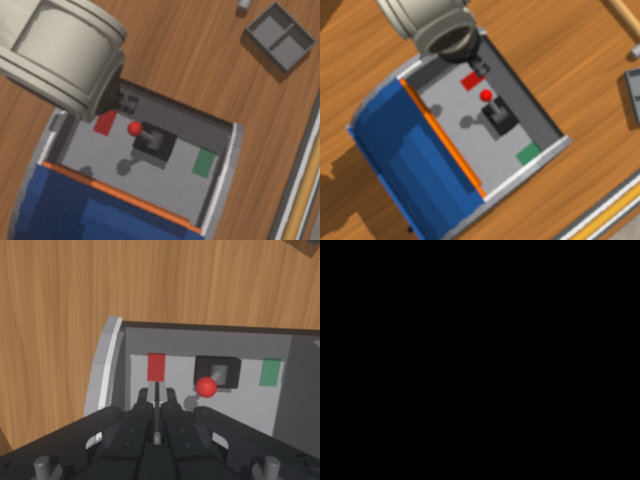

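The side and scene views show the cover fully back and the lever leaning to red, with the ball at side (315,369) and scene (266,335). I'll locate the ball from both.

Run:
```python
from h import *
for n in('side','scene'):
    c=cam(n); h=cv2.cvtColor(c['color'],cv2.COLOR_RGB2HSV)
    x,y=(315,369) if n=='side' else (266,335)
    m=(cv2.inRange(h,(0,180,130),(4,255,255))|cv2.inRange(h,(175,180,130),(180,255,255)))[y-9:y+10,x-9:x+10]
    a=np.argwhere(m)[:,::-1].mean(0)+[x-9,y-9]; print(n,a,onz(c,a,.177))
```

```text
side [314.725  366.9375] [ 0.57449452 -0.03611533  0.177     ]
scene [265.67021277 335.12765957] [ 0.5746481  -0.04188703  0.177     ]
```

Emit:
{"method": "apply_moves", "body": {"moves": [[[5,8,5,0],[5,6,8,0],[0,2,10,0],[0,0,12,0],[0,0,12,0],[0,0,12,0],[0,0,10,0],[0,0,6,0],[0,0,3,0],[0,0,0,0]]]}}

```text
clock: 8.8
eef_pos: [0.5257, -0.0386, 0.1753]
tool_rot: [0.999, 0.029, -0.002, -0.029]
ft_force: [-0.5, -0.0, -0.5]
grip_width: -0.0
```

Emit:
{"method": "apply_moves", "body": {"moves": [[[6,0,-3,0],[8,0,-2,0],[10,0,0,0],[12,0,0,0],[12,0,0,0],[12,0,0,0],[12,0,0,0],[10,0,0,0],[8,0,0,0],[5,0,0,0]]]}}

```text
clock: 9.8
eef_pos: [0.6277, -0.0334, 0.1875]
tool_rot: [0.999, 0.029, -0.001, -0.028]
ft_force: [-14.7, -2.1, 5.1]
grip_width: -0.0001
```

Contact with the stop (15 N). I'll hold for a moment, then back off and rise.

Emit:
{"method": "apply_moves", "body": {"moves": [[[1,0,0,0],[0,0,0,0],[0,0,0,0],[-8,0,0,0],[-15,0,0,0],[-15,0,0,0],[-5,0,-10,0],[0,0,-20,0],[0,0,-25,0],[0,0,-25,0]]]}}

```text
clock: 10.8
eef_pos: [0.5835, -0.0402, 0.2709]
tool_rot: [0.999, 0.029, -0.002, -0.028]
ft_force: [0.4, 0.3, -0.3]
grip_width: -0.0003
```

Emit:
{"method": "apply_moves", "body": {"moves": [[[0,0,-25,0],[0,-10,-20,0],[0,-25,-10,0],[0,-30,0,0],[0,-30,0,0],[0,-30,0,0],[0,-30,0,0],[0,-20,0,0],[0,0,0,0],[0,0,0,0]]]}}

```text
clock: 11.8
eef_pos: [0.5804, 0.1368, 0.3582]
tool_rot: [0.999, 0.029, 0.018, -0.03]
ft_force: [0.1, -0.2, 0.5]
grip_width: -0.0002
```

Run:
```python
from h import *
a=cam('side')['color'][240:480,180:500]; b=cam('scene')['color'][240:480,100:420]
cv2.imwrite('pics/e.png',np.hstack([a,b])[:,:,::-1])
o=telemetry.get_obs(); print(o['clock'],o['eef_pos'],o['ft_force'])
```

```text
11.9 [0.58037733 0.13601496 0.35791319] [0.75159936 0.07252532 0.09433475]
```

View pics/e.png

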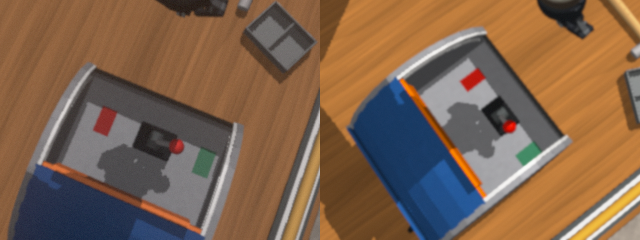

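The lever now leans to green, with the ball at side (357,386) and scene (290,367), and the cover is still back. I'll check the ball's position against the end stop.

Run:
```python
from h import *
for n in('side','scene'):
    c=cam(n); h=cv2.cvtColor(c['color'],cv2.COLOR_RGB2HSV)
    x,y=(357,386) if n=='side' else (290,367)
    m=(cv2.inRange(h,(0,180,130),(4,255,255))|cv2.inRange(h,(175,180,130),(180,255,255)))[y-9:y+10,x-9:x+10]
    a=np.argwhere(m)[:,::-1].mean(0)+[x-9,y-9]; print(n,a,onz(c,a,.177),'want x ~.651')
```

```text
side [358.42857143 385.67346939] [ 0.65488409 -0.03532565  0.177     ] want x ~.651
scene [289.3592233  366.33009709] [ 0.65131055 -0.04041064  0.177     ] want x ~.651
```

```bash
python3 -c "
from workcell import workorder; print(workorder.job_done())"
```

```text
the job is handed in; nothing more can be done
None
```

I opened the cover and switched the lever to green, and handed the job in at about 12 s on the robot's clock. The hand-in gives no verdict.

- **Cover:** I pushed the lip up and back along its arc with the closed fingers. It went right back and was still open in the last pictures, with nothing touching it. I judged this by eye and didn't measure the cover's angle.
- **Lever:** I pushed the ball from red to green until it met the stop, at about 15 N. The side and scene cameras put the ball's travel at 80 and 77 mm, and a full throw is 77 mm.
- **Arm:** It is clear of the box, with the wrist force close to zero. I saw no force anywhere near the limits in the readings after each move.
- **Hammer and mug:** The arm never came near them. I did not measure their positions again at the end.

**Disagreement:** the two cameras differed by 4 to 6 mm on the ball's position, more than the stated 2 mm calibration. That was too small to matter here.

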